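# Clear the bottle and hold the cabinet's self-closing door open at 90 degrees

## Task

Hold the white cabinet's door open for me while I restock it with both hands. The empty amber bottle stands in the door's way, so first stand it gently, upright, in the low wooden tray; then pull the self-closing door by its bar handle until it stands at a right angle (90 degrees) to the cabinet front and keep it there, finishing while still holding the door in the gripper. Do not tip the bottle or knock it against the door, and leave everything else on the shelf where it is.

Things in the scene. Friction and masses are not known exactly. Their poses are not given: they have to be found in the camera images.
- cabinet: Fixed white plastic cabinet, 140 deep x 230 wide x 225 high. Origin: centre of its underside, on the shelf. Its -x axis points out of its front, its y axis along the front, to the left for someone facing it. It stands on the robot's left, its front turned to the robot's right and away from the robot (yaw 2.0 to 2.4). The shut door's face is 82 mm in front of the origin.
- door (a joint): Door angle, rad: 0 shut, 1.571 at a right angle, stop at 1.95. Upright white panel 228 wide, 12 thick, 22 to 222 mm above the shelf, hinged on an upright pin at the cabinet's +y (near-robot) front corner; opens outwards, turning clockwise seen from above. A spring always pulls it shut: 0.15 N m when shut, 0.43 N m at a right angle (2 to 3 N at the handle); let go, it swings shut.
- handle (a point): Point to grip on the door's steel bar handle, 195 mm above the shelf; moves with the door. The bar is upright, round, 10 mm in diameter, 125 to 205 mm above the shelf, with a 10 mm stay to the door at each end; free behind it: 30 mm. Its centre line is 35 mm off the door's front face, 41 mm outside the plane through the pin, 198 mm along the door from the pin.
- hinge (a point): Point on the axis of the upright hinge pin, at the same height as the handle point (195 mm). Does not move.
- bottle: Empty amber glass bottle, upright, loose, about 0.2 kg: round body 62 in diameter up to 95 mm, shoulder narrowing to the neck at 116 mm, black twist cap 31 in diameter from 124 to 152 mm above its base (the top). Origin: centre of its base; z up. Stands on the shelf in front of the door, within its swing.
- tray: Empty low wooden tray, loose, 0.5 kg, 150 x 150 x 16 high, walls 7 mm, floor 7 mm thick (top of the floor 7 mm above the origin); inside 136 x 136. Origin: centre of its underside; x and y along its sides.
- soap_dish: Bystander: white ceramic soap dish with a bar of soap, 104 in diameter, 34 high. Origin: centre of its underside.
- pad_a: Bystander: blue silicone scraper pad 85 x 65, 12 high with its grip ridge. Origin: centre of its underside.
- pad_b: Bystander: second, equal blue scraper pad beside the first. Origin: centre of its underside.
- pump: Bystander: grey pump bottle, 66 in diameter, 179 high with its steel pump. Origin: centre of its base.
- tumbler: Bystander: white ceramic tumbler, 72 in diameter, 95 high. Origin: centre of its base.
- nail_brush: Bystander: wooden nail brush 90 x 40, 42 high. Origin: centre of its underside.
- jar: Bystander: squat amber glass jar with black lid, 68 in diameter, 75 high. Origin: centre of its base.

How it is judged:
On the way:
1. the bottle stands upright and released in the tray, the door still shut (x of bottle in the frame of tray between -0.06 and 0.06 m and y of bottle in the frame of tray between -0.06 and 0.06 m and z of bottle in the frame of tray between 0.003 and 0.012 m and angle between bottle's own z axis and vertical below 0.08 rad and linear speed of bottle below 0.03 m/s and contact force between the fingers and bottle below 0.05 N and value of joint door below 0.1 rad), for 0.2 s.
At the end, for the whole second after the job is handed in: The door stands still at 90 degrees, give or take 8, held against its spring by the gripper's fingers; the bottle stands upright on the tray's floor, released and at rest (value of joint door between 1.431 and 1.711 rad and velocity of joint door between -0.05 and 0.05 rad/s and contact force between the fingers and door above 1 N and x of bottle in the frame of tray between -0.06 and 0.06 m and y of bottle in the frame of tray between -0.06 and 0.06 m and z of bottle in the frame of tray between 0.003 and 0.012 m and angle between bottle's own z axis and vertical below 0.08 rad and linear speed of bottle below 0.03 m/s and contact force between the fingers and bottle below 0.05 N); the arm keeps its last pose, push and grip.
It fails at once if the bottle is tipped over (angle between bottle's own z axis and vertical above 0.6 rad).
It fails at once if the glass bottle is set down hard in the tray (over 60 N) (contact force between bottle and tray above 60 N).
It fails at once if the door and the bottle are knocked together (over 5 N) (contact force between door and bottle above 5 N).
It fails at once if something else on the shelf is shifted by more than 30 mm (distance of any of tray, soap_dish, pad_a, pad_b, pump, tumbler, nail_brush, jar from where it was at the start of the episode above 0.03 m).
It also fails if it takes over 64 s, if anything falls off the work surface, if the arm or the gripper's body presses on something with over 40 N, if the wrist force passes 120 N, or if a joint passes its speed limit or range.

## Robot

A 7-joint arm with a two-finger parallel gripper is mounted at the origin on the work surface. World frame = base frame: x ahead of the robot, y to its left, z up, the work surface at z = 0. Lengths are in m, angles in rad, forces in N, time in s.
With the tool pointing down it reaches from about 0.35 to 0.9 m from the base axis. Payload 8.1 kg.
Tool frame: the origin (TCP) lies midway between the tips of the shut fingers; the grasp point (between the pads) lies 19 mm behind it; z points along the fingers, y is the line along which they close (so a half turn about z gives the same grasp; the last joint's range is limited). The gripper opens to 92 mm and grips with 3 to 60 N. Pads are 19 mm wide; open, the fingers measure 130 mm over their backs; the gripper's body (75 mm by 190 mm) begins 47 mm behind the grasp point.
Start: joints at [-1.23, 0.434, 0.025, 1.573, -0.012, 1.134, -0.075], TCP at [0.268, 0.564, 0.227] pointing down, gripper open.
Joint ranges: [-2.62, 2.62], [-0.44, 2.09], [-1.27, 1.32], [0.08, 2.57], [-1.32, 4.46], [0.12, 2], [-2.74, 2.74]. Speed limits (rad/s): [2.22, 2.22, 3.01, 3.01, 3.14, 3.14, 3.14].

## Interface

Orientations are given as a rotation vector (axis times angle).
In Python, from cell import readout, get_image, calibration, ticket gives the robot as it stands. The module is installed in compiled form; this text tells all that it offers.
- The arm moves only by the tool move_arm, never from a script. Its argument "series" is a list of rows, each a list of 6 numbers: the shift along the world's x, y, z as a fraction of full scale, then the turn, a rotation vector about the world's x, y, z as a fraction of full scale. A call has 1 to 5 rows; each row is the pose to reach, as a shift and turn from the pose commanded when the call began; what a row does not reach only later rows make up. Full scale, the value 1, is 0.75 m for a shift and 60 degrees for a turn. A row lasts 1/10 s, in which the tool goes at most 50 mm and 8.59 degrees, less where a joint would pass 70% of its speed; a pose out of reach is approached as far as the arm can. A call with a number of a shift or a turn outside -1 to 1 is refused whole. A call with a gripper value outside its range is refused whole. "claw" is the opening, from -1 (shut) to 1 (fully open), so that 0 is half open, set as the call begins (left out, the last holds). The fingers move at their own pace and stop on an object; "squeeze" is the grip in N (left out, the last holds). Time passes only in rows, so rows that repeat a pose let the fingers close. It gives the time, the measured TCP pose, the force, the opening and the grip force at its end, in the units of the state.
- readout.observe(): the state, without advancing time (a new reading comes with each control period).
- get_image(name): name is "side" or "top"; returns (picture, depth): 400x640x3 uint8, red, green, blue; 400x640 float32, m along the optical axis (not along the pixel's ray), 0 where there is no reading.
- calibration(name): a dict with "fx", "fy", "cx", "cy" (pixels), "k1" (the pictures are not rectified: a ray, as slopes to the right and down, at radius r is drawn at 1 + k1 r^2 times it, then the intrinsics apply), "view" (4x4, takes a point from world to camera coordinates). Camera axes: x right, y down, z forward; pixel columns grow to the right and rows downward; lengths in m; the calibration is good to about 2 mm. A picture is of the moment at which its call begins. calibration takes no time and is no camera call.
- ticket.sign_off(): hands the job in; it is judged then, once.
The state is a dict: "clock": time; "joints": joint angles; "dq": joint speeds; "joint_efforts": joint torques, N m; "position": TCP position; "ee_rot": TCP orientation; "force": force on the tool from outside, world axes, zero at the start; "ft_torque": the same for the moment, N m; "width": opening from 0.0 (shut) to 1.0 (fully open); "gripper_force": force on a finger pad.
Only numpy, scipy, OpenCV 4.12 (cv2) and the standard library are available. Lean on these libraries where they do the work, as an engineer would, in place of code of your own. Each camera call takes 0.05 s, during which the arm holds its last target. There are 200 camera calls.

## Working session

There is one attempt and no reset: what is moved stays moved. The work goes in short steps, Python scripts to look and compute and a tool call to move; the robot and the scene stay as the last step left them, time stands still between calls to the robot, and variables do not carry over. Pictures are saved under pics/ and viewed, at most 10 in all, crops included, and the job is handed in when it is done.

Besides the shell and the picture viewer there is one more tool, called after "Request:" as name(argument=value, ...), one argument or row to a line, values as JSON. move_arm: Moves the arm, as the interface text tells. Shift numbers are shares of 0.75 m and turn numbers shares of 60 degrees, none past 1 either way. Its arguments: {"type":"object","properties":{"series":{"type":"array"},"claw":{"type":"number"},"squeeze":{"type":"number"}},"required":["series"]}

```bash
mkdir -p pics; cat > h.py <<'E'
import numpy as np, cv2
from cell import readout,get_image,calibration,ticket
def und(c,uv):
    uv=np.atleast_2d(np.float64(uv)); d=np.c_[(uv[:,0]-c['cx'])/c['fx'],(uv[:,1]-c['cy'])/c['fy']]
    s=d.copy()
    for _ in range(20): s=d/(1+c['k1']*(s**2).sum(1,keepdims=True))
    return s
def pts(name,uv,z):  # back-project with depth array z
    c=calibration(name); s=und(c,uv); z=np.atleast_1d(z)
    P=np.c_[s*z[:,None],z]; V=np.array(c['view']); return (P-V[:3,3])@V[:3,:3]
def plane(name,uv,h):
    c=calibration(name); V=np.array(c['view']); R=V[:3,:3]; o=-R.T@V[:3,3]
    d=np.c_[und(c,uv),np.ones(len(np.atleast_2d(uv)))]@R
    return o+d*((h-o[2])/d[:,2])[:,None]
def cloud(name,dep):
    v,u=np.mgrid[:400,:640]; return pts(name,np.c_[u.ravel(),v.ravel()],dep.ravel()).reshape(400,640,3)
E
python3 - <<'E'
from h import *
for n in('side','top'):
    im,d=get_image(n); cv2.imwrite(f'pics/{n}0.png',im[...,::-1]); np.savez(f'{n}0.npz',im=im,d=d)
    c=calibration(n);V=np.array(c['view']);print(n,c['fx'],c['k1'],-V[:3,:3].T@V[:3,3],V[2,:3])
print(readout.observe())
E
```

```text
side 472.04700389954354 -0.07571888521076636 [ 0.53535259 -1.06414923  1.08745714] [ 0.02226876  0.73726979 -0.67523134]
top 452.6764683695056 -0.08938226460729316 [ 0.48676582 -0.01824853  1.37947226] [ 0.0627182   0.0080406  -0.99799889]
{'clock': 0.1, 'joints': array([-1.22960788,  0.43512463,  0.02497032,  1.57396575, -0.01160857,
        1.13402505, -0.07513734]), 'dq': array([-4.64490780e-04, -9.94232486e-04,  1.62025911e-03, -2.94519308e-03,
       -1.11805224e-05, -1.75738591e-03, -5.61311633e-04]), 'joint_efforts': array([ 3.01820393e-03, -6.69127536e+01,  9.88079980e-01, -3.15142572e+01,
       -6.05454622e-02,  3.74326890e-02,  2.67187062e-05]), 'position': array([0.26820333, 0.56403381, 0.22605685]), 'ee_rot': array([-6.91516974e-01, -3.06434607e+00,  2.14353421e-03]), 'force': array([0.22752006, 0.06235487, 0.11256955]), 'ft_torque': array([ 0.05336645, -0.05363258, -0.0470669 ]), 'gripper_force': 0.0, 'width': 0.9996033643882611}
```

View pics/side0.png

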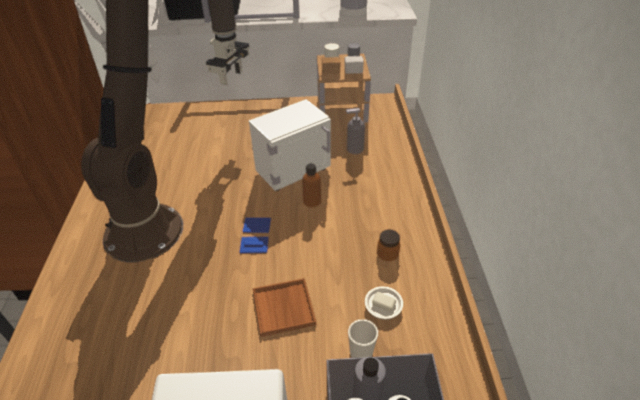

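View pics/top0.png

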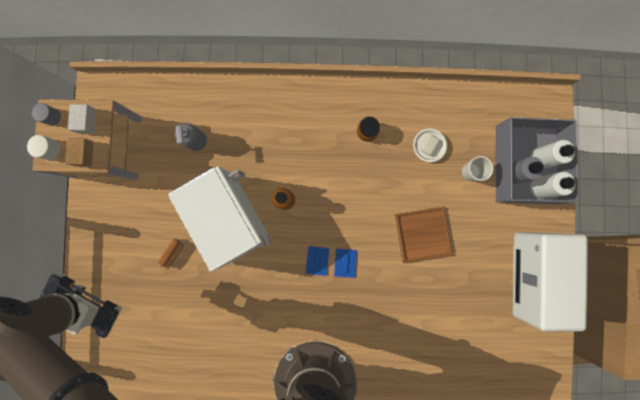

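The top view shows the cabinet roof around (220,218), with the handle near (236,175) and the hinge near (268,240). The bottle cap is at (281,198), the tray at (424,235), and the pads at (318,261) and (346,263). Next I'll measure these.

```bash
python3 - <<'E'
from h import *
f=np.load('top0.npz');im,d=f['im'],f['d'];C=cloud('top',d);hsv=cv2.cvtColor(im,cv2.COLOR_RGB2HSV)
def big(m,box):
    k=np.zeros((400,640),np.uint8);x0,y0,x1,y1=box;k[y0:y1,x0:x1]=m[y0:y1,x0:x1]
    c=max(cv2.findContours(k,0,2)[0],key=cv2.contourArea);return c
# cabinet roof
Z=C[...,2]
c=big((Z>.205)&(Z<.245),(160,155,285,280)); r=cv2.minAreaRect(c);b=cv2.boxPoints(r)
print('roof px',b,'z',np.median(Z[205:230,210:230]));print(plane('top',b,.225))
# handle
m=(Z>.16)&(Z<.212);ys,xs=np.where(m[160:260,215:290]);print('handle/door pts')
P=C[160:260,215:290][m[160:260,215:290]];print(len(P));
c=big(Z>.05,(225,160,250,185))
# bottle
m=(Z>.13)&(Z<.17);P=C[180:215,265:300][m[180:215,265:300]];print('cap',P.mean(0),np.ptp(P,0),len(P))
dark=(hsv[...,2]<60);c=big(dark,(268,185,296,212));(x,y),rr=cv2.minEnclosingCircle(c);print('cap px',x,y,rr,plane('top',[x,y],.152))
m=(Z>.04)&(Z<.09);P=C[180:215,265:300][m[180:215,265:300]];print('body',P.mean(0),len(P),np.ptp(P,0))
# tray
m=(Z>.004)&(Z<.025)&(hsv[...,1]>110);c=big((hsv[...,1]>150)&(hsv[...,0]<12),(380,190,470,280));r=cv2.minAreaRect(c);b=cv2.boxPoints(r);print('tray',r);q=plane('top',b,.016);print(q,q.mean(0))
for n,box in dict(pads=(295,240,365,285)).items():
    k=np.zeros((400,640),np.uint8);k[(hsv[...,0]>100)&(hsv[...,0]<130)&(hsv[...,1]>150)]=1;k[:240]=0
    for c in cv2.findContours(k,0,2)[0]:
        if cv2.contourArea(c)>100: print('pad',plane('top',cv2.boxPoints(cv2.minAreaRect(c)),.005)[:,:2].round(3).tolist())
for n,(u,v) in dict(pump=(185,132),brush=(170,253),handle=(237,175)).items(): print(n,C[v,u])
A=cv2.resize(im[150:280,160:310],None,fx=5,fy=4.6,interpolation=2)
g=np.load('side0.npz')['im'];B=cv2.resize(g[95:215,240:370],None,fx=6,fy=5,interpolation=2)
cv2.imwrite('pics/topc.png',A[...,::-1]);cv2.imwrite('pics/sidec.png',B[...,::-1])
E
```

```text
roof px [[166.00003 191.00003]
 [232.40002 157.80002]
 [273.40002 239.80002]
 [207.00003 273.00003]] z 0.22433553947948515
[[0.55175817 0.3942059  0.225     ]
 [0.64233182 0.22399534 0.225     ]
 [0.43497955 0.11058997 0.225     ]
 [0.34504854 0.27805187 0.225     ]]
handle/door pts
362
cap [0.54746158 0.10438331 0.15036989] [0.03024842 0.02968897 0.02360112] 113
cap px 281.0 197.0 5.385264873504639 [[0.54821722 0.10191243 0.152     ]]
body [0.5363793  0.08595769 0.0696383 ] 29 [0.05668627 0.04850115 0.04694158]Traceback (most recent call last):
  File "<stdin>", line 19, in <module>
  File "<stdin>", line 5, in big
ValueError: max() iterable argument is empty
```

```bash
cat > m2.py <<'E'
from h import *
f=np.load('top0.npz');im,d=f['im'],f['d'];C=cloud('top',d);hsv=cv2.cvtColor(im,cv2.COLOR_RGB2HSV);Z=C[...,2]
print('tray hsv',hsv[235,424],hsv[225,410],'table',hsv[300,400],hsv[235,480])
m=((Z>.214)&(Z<.24)).astype(np.uint8);m[:,:160]=0;m[:,290:]=0;m[:150]=0;m[285:]=0
m=cv2.morphologyEx(m,cv2.MORPH_OPEN,np.ones((15,15),np.uint8))
c=max(cv2.findContours(m,0,2)[0],key=cv2.contourArea);r=cv2.minAreaRect(c);b=cv2.boxPoints(r);q=plane('top',b,.2245)[:,:2]
print('roof',r);print(q.round(4),np.linalg.norm(q-np.roll(q,-1,0),axis=1))
q=plane('top',c[:,0],.2245)[:,:2];r=cv2.minAreaRect((q*1000).astype(np.float32));print('world rect',r,(cv2.boxPoints(r)/1000).round(4).tolist())
m=((hsv[...,0]<9)&(hsv[...,1]>130)).astype(np.uint8)
m[:,:380]=0;m[:,470:]=0;m[:190]=0;m[280:]=0
m=cv2.morphologyEx(m,cv2.MORPH_CLOSE,np.ones((5,5),np.uint8));c=max(cv2.findContours(m,0,2)[0],key=cv2.contourArea)
q=plane('top',c[:,0],.014)[:,:2];r=cv2.minAreaRect((q*1000).astype(np.float32));print('tray',r)
k=((hsv[...,0]>100)&(hsv[...,0]<130)&(hsv[...,1]>150)).astype(np.uint8)
for c in cv2.findContours(k,0,2)[0]:
    if cv2.contourArea(c)>100: print('pad',cv2.minAreaRect((plane('top',c[:,0],.005)[:,:2]*1000).astype(np.float32)))
# handle points: above .1, in front of door
m=(Z>.18)&(Z<.214);m[:,:222]=0;m[:,262:]=0;m[:155]=0;m[195:]=0
print('handle',C[m][:,:3].round(3)[:40].tolist())
for n,(u,v) in dict(pump=(185,132),brush=(170,253)).items(): print(n,C[v,u])
A=cv2.resize(im[150:280,160:310],None,fx=5,fy=4.6,interpolation=2)
g=np.load('side0.npz')['im'];B=cv2.resize(g[95:215,240:370],None,fx=6,fy=5,interpolation=2)
cv2.imwrite('pics/topc.png',A[...,::-1]);cv2.imwrite('pics/sidec.png',B[...,::-1])
E
python3 m2.py
```

```text
tray hsv [ 13 154 131] [ 13 159 144] table [ 16 122 172] [ 16 120 178]
roof ((214.12168884277344, 218.00181579589844), (89.36930847167969, 59.20716857910156), 61.11341857910156)
[[0.5462 0.3925]
 [0.6239 0.2597]
 [0.4264 0.1405]
 [0.3493 0.2711]] [0.15385963 0.23072764 0.15170753 0.2313229 ]
world rect ((486.1513671875, 265.57403564453125), (230.71112060546875, 152.60084533691406), 31.127477645874023) [[0.3479999899864197, 0.27129998803138733], [0.426800012588501, 0.14059999585151672], [0.6243000030517578, 0.2599000036716461], [0.5454999804496765, 0.390500009059906]]Traceback (most recent call last):
  File "m2.py", line 11, in <module>
    m=cv2.morphologyEx(m,cv2.MORPH_CLOSE,np.ones((5,5),np.uint8));c=max(cv2.findContours(m,0,2)[0],key=cv2.contourArea)
                                                                    ~~~^^^^^^^^^^^^^^^^^^^^^^^^^^^^^^^^^^^^^^^^^^^^^^^^
ValueError: max() iterable argument is empty
```

```bash
sed -i 's/hsv\[...,0\]<9)&(hsv\[...,1\]>130/hsv[...,0]<15)\&(hsv[...,1]>138/' m2.py; python3 m2.py | sed -n '7,$p'
```

```text
world rect ((486.1513671875, 265.57403564453125), (230.71112060546875, 152.60084533691406), 31.127477645874023) [[0.3479999899864197, 0.27129998803138733], [0.426800012588501, 0.14059999585151672], [0.6243000030517578, 0.2599000036716461], [0.5454999804496765, 0.390500009059906]]
tray ((453.69873046875, -316.8302307128906), (148.18646240234375, 151.31781005859375), 10.627861976623535)
pad ((362.628662109375, -84.02668762207031), (59.59840774536133, 78.2601089477539), 87.47956085205078)
pad ((366.5730285644531, 0.4763164520263672), (58.66280746459961, 77.4628677368164), 85.31146240234375)
handle [[0.62, 0.26, 0.183], [0.615, 0.256, 0.199], [0.616, 0.215, 0.203], [0.613, 0.255, 0.201], [0.614, 0.255, 0.191], [0.613, 0.217, 0.207], [0.613, 0.214, 0.208], [0.613, 0.212, 0.206], [0.614, 0.211, 0.195], [0.61, 0.253, 0.198], [0.61, 0.222, 0.207], [0.61, 0.219, 0.21], [0.61, 0.217, 0.208], [0.61, 0.213, 0.211], [0.61, 0.211, 0.208], [0.611, 0.209, 0.206], [0.613, 0.21, 0.185], [0.607, 0.252, 0.203], [0.608, 0.251, 0.194], [0.607, 0.224, 0.209], [0.608, 0.222, 0.206], [0.607, 0.219, 0.209], [0.607, 0.216, 0.208], [0.608, 0.214, 0.207], [0.608, 0.212, 0.205], [0.609, 0.211, 0.197], [0.61, 0.21, 0.188], [0.605, 0.25, 0.197], [0.606, 0.25, 0.186], [0.605, 0.23, 0.208], [0.605, 0.227, 0.207], [0.604, 0.224, 0.21], [0.605, 0.221, 0.21], [0.605, 0.218, 0.211], [0.605, 0.217, 0.205], [0.605, 0.215, 0.204], [0.606, 0.214, 0.196], [0.607, 0.212, 0.191], [0.608, 0.211, 0.182], [0.601, 0.247, 0.211]]
pump [0.72384402 0.37982784 0.13781621]
brush [0.37742533 0.43959771 0.04016747]
```

View pics/topc.png

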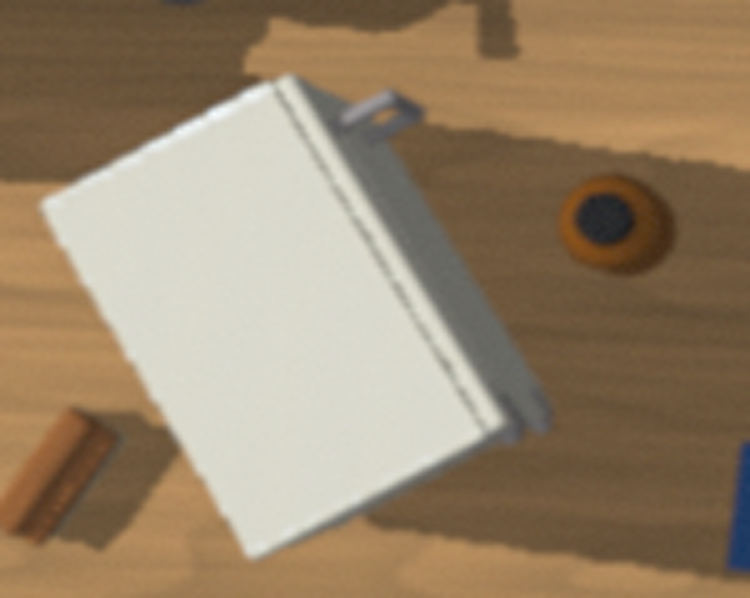

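View pics/sidec.png

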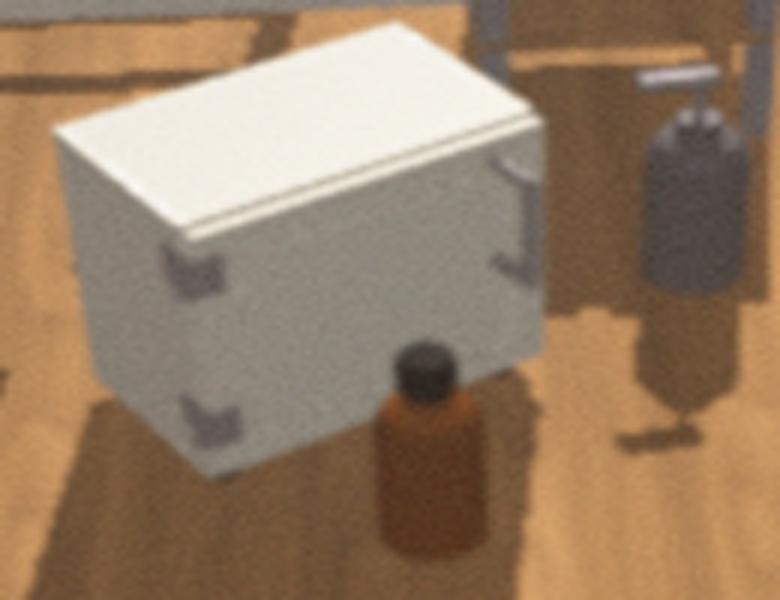

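The crops agree with the measurements. The bar handle stands at (235,173) in the full top view, the hinge brackets are on the near corner, and the bottle is about 95 mm off the door. I'll lift over the cabinet, then go to the bottle.

Request:
move_arm(
  series=[
    [0,0,0.13,0,0,0],
    [0,0,0.13,0,0,0],
    [0.373,-0.615,0.13,0,0,-0.558],
    [0.373,-0.615,0.13,0,0,-0.558],
    [0.373,-0.615,0.13,0,0,-0.558],
  ],
  claw=1,
)

```text
clock: 0.6
position: [0.3467, 0.4346, 0.3242]
ee_rot: [1.365, 2.829, 0.0]
force: [0.3, 0.0, -0.0]
width: 0.998
gripper_force: 0.0
```

Request:
move_arm(
  series=[
    [0.268,-0.442,0,0,0,-0.12],
    [0.268,-0.442,0,0,0,-0.12],
    [0.268,-0.442,0,0,0,-0.12],
    [0.268,-0.442,0,0,0,-0.12],
    [0.268,-0.442,0,0,0,-0.12],
  ],
)

```text
clock: 1.1
position: [0.4762, 0.2205, 0.3241]
ee_rot: [-1.533, -2.742, 0.0]
force: [0.9, 1.1, -0.4]
width: 1.002
gripper_force: 0.0
```

Request:
move_arm(
  series=[
    [0.0,0,0,0,0,0],
    [0,0,0,0,0,0],
  ],
)

```text
clock: 1.3
position: [0.4761, 0.2212, 0.324]
ee_rot: [-1.537, -2.739, 0.001]
force: [-1.0, 0.9, 0.1]
width: 1.003
gripper_force: 0.0
```

Request:
move_arm(
  series=[
    [0.096,-0.157,0,0,0,0],
    [0.096,-0.157,0,0,0,0],
    [0.096,-0.157,0,0,0,0],
    [0.096,-0.157,-0.12,0,0,0],
    [0.096,-0.157,-0.16,0,0,0],
  ],
)

```text
clock: 1.8
position: [0.5489, 0.1054, 0.2238]
ee_rot: [1.532, 2.74, 0.004]
force: [-0.2, 1.3, -0.9]
width: 0.999
gripper_force: 0.0
```

```bash
cat > look.py <<'E'
import sys
from h import *
n,x0,y0,x1,y1,out=sys.argv[1],*map(int,sys.argv[2:6]),sys.argv[6]
im,d=get_image(n);np.savez(out+'.npz',im=im,d=d)
s=min(800/(x1-x0),600/(y1-y0));cv2.imwrite(f'pics/{out}.png',cv2.resize(im[y0:y1,x0:x1],None,fx=s,fy=s,interpolation=2)[...,::-1]);print(s,readout.observe()['position'])
E
python3 look.py side 250 90 410 210 s1
```

```text
5.0 [0.54324162 0.10531838 0.21489681]
```

View pics/s1.png

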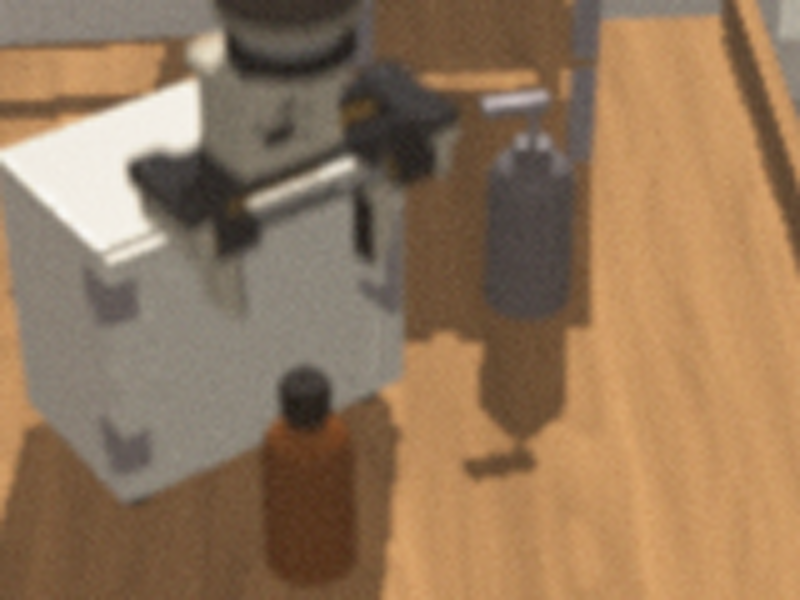

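The open fingers are above the bottle, at crop (230,300) and (365,250). The cap is at (305,397). Next I'll check the cap position from the side view.

```bash
python3 - <<'E'
from h import *
im=np.load('s1.npz')['im'];g=im.max(2)
k=np.zeros((400,640),np.uint8);k[160:176,303:320]=g[160:176,303:320]<70
c=max(cv2.findContours(k,0,2)[0],key=cv2.contourArea);x,y,w,h=cv2.boundingRect(c);print(x,y,w,h)
print(plane('side',[x+w/2-.5,y+h/2-.5],.138))
k[:]=0;im=np.load('top0.npz')['im'];k[185:212,268:296]=im[185:212,268:296].max(2)<70
m=cv2.moments(k,True);print(m['m00'],plane('top',[m['m10']/m['m00'],m['m01']/m['m00']],.152))
print(readout.observe()['position'])
E
```

```text
306 165 10 11
[[0.54878598 0.10147881 0.138     ]]
100.0 [[0.54782568 0.1012997  0.152     ]]
[0.54324162 0.10531838 0.21489681]
```

Request:
move_arm(
  series=[
    [0.006,-0.005,-0.04,0,0,0],
    [0.006,-0.005,-0.08,0,0,0],
    [0.006,-0.005,-0.11,0,0,0],
    [0.006,-0.005,-0.124,0,0,0],
    [0.006,-0.005,-0.124,0,0,0],
  ],
)

```text
clock: 2.35
position: [0.5515, 0.1022, 0.1306]
ee_rot: [-1.529, -2.742, 0.002]
force: [0.6, 0.5, 0.0]
width: 0.999
gripper_force: 0.0
```

Request:
move_arm(
  series=[
    [0,0,0,0,0,0],
    [0,0,0,0,0,0],
  ],
)

```text
clock: 2.55
position: [0.5532, 0.1014, 0.1327]
ee_rot: [1.532, 2.741, 0.003]
force: [-0.6, -0.6, -0.2]
width: 1.0
gripper_force: 0.0
```

```bash
python3 - <<'E'
from h import *
for i in range(4):
    s=readout.observe();print(s['clock'],s['position'],s['joints'].round(4)); get_image('top')
E
```

```text
2.55 [0.55319711 0.10143159 0.13270617] [-0.535   0.4408  0.3552  1.8646 -0.1961  0.8679  0.4677]
2.6 [0.55308918 0.1013234  0.13258103] [-0.5349  0.4408  0.3552  1.8649 -0.1962  0.8676  0.4678]
2.65 [0.5529491  0.10119745 0.13241322] [-0.5347  0.4409  0.3552  1.8653 -0.1963  0.8675  0.4679]
2.7 [0.55281031 0.10112221 0.13221131] [-0.5347  0.4411  0.3552  1.8656 -0.1963  0.8673  0.468 ]
```

Request:
move_arm(
  series=[
    [-0.006,0.002,-0.012,0,0,0],
    [-0.006,0.002,-0.012,0,0,0],
    [-0.006,0.002,-0.012,0,0,0],
  ],
)

```text
clock: 3.05
position: [0.5472, 0.1024, 0.1218]
ee_rot: [-1.532, -2.742, 0.001]
force: [-0.5, -0.6, -0.2]
width: 0.999
gripper_force: 0.0
```

Request:
move_arm(
  series=[
    [0,0,0,0,0,0],
    [0,0,0,0,0,0],
    [0,0,0,0,0,0],
    [0,0,0,0,0,0],
    [0,0,0,0,0,0],
  ],
  claw=-1,
  squeeze=20,
)

```text
clock: 3.55
position: [0.5478, 0.1024, 0.1223]
ee_rot: [1.533, 2.742, 0.0]
force: [0.7, 0.5, 0.6]
width: 0.614
gripper_force: 0.0
```

Request:
move_arm(
  series=[
    [0,0,0,0,0,0],
    [0,0,0,0,0,0],
    [0,0,0,0,0,0],
    [0,0,0,0,0,0],
    [0,0,0,0,0,0],
  ],
)

```text
clock: 4.05
position: [0.5477, 0.1024, 0.1221]
ee_rot: [-1.533, -2.742, 0.0]
force: [-0.3, 0.2, -0.3]
width: 0.331
gripper_force: 20.0
```

Request:
move_arm(
  series=[
    [0,0,0.03,0,0,0],
    [0,0,0.07,0,0,0],
    [0,0,0.107,0,0,0],
    [-0.008,-0.035,0.107,0,0,0],
    [-0.02,-0.09,0.107,0,0,0],
  ],
)

```text
clock: 4.55
position: [0.5335, 0.0371, 0.2031]
ee_rot: [1.525, 2.745, 0.003]
force: [0.8, -0.6, -2.4]
width: 0.335
gripper_force: 20.0
```

Request:
move_arm(
  series=[
    [-0.012,-0.055,0,0,0,0],
    [-0.024,-0.11,0,0,0,0],
    [-0.036,-0.165,0,0,0,0],
    [-0.048,-0.22,0,0,0,0],
    [-0.06,-0.275,0,0,0,0],
  ],
)

```text
clock: 5.05
position: [0.487, -0.1728, 0.2025]
ee_rot: [-1.533, -2.742, -0.0]
force: [0.5, -0.1, -1.3]
width: 0.334
gripper_force: 20.0
```

Request:
move_arm(
  series=[
    [-0.012,-0.055,0,0,0,0],
    [-0.024,-0.11,0,0,0,0],
    [-0.035,-0.155,0,0,0,0],
    [-0.043,-0.185,0,0,0,0],
    [-0.045,-0.194,0,0,0,0],
  ],
)

```text
clock: 5.55
position: [0.4523, -0.3199, 0.2025]
ee_rot: [1.539, 2.739, -0.002]
force: [0.4, 0.7, -2.9]
width: 0.335
gripper_force: 20.0
```

Request:
move_arm(
  series=[
    [0,0,0,0,0,0],
    [0,0,0,0,0,0],
    [0,0,0,0,0,0],
  ],
)

```text
clock: 5.85
position: [0.4547, -0.3151, 0.2023]
ee_rot: [-1.53, -2.744, -0.001]
force: [-0.3, 0.0, -1.0]
width: 0.337
gripper_force: 20.0
```

```bash
python3 look.py side 220 170 420 320 s2; python3 -c "
from h import *
print(readout.observe()['width'],readout.observe()['gripper_force'])"
```

```text
4.0 [ 0.45470261 -0.31529649  0.20237997]
0.3338545254577525 19.999659955501556
```

View pics/s2.png

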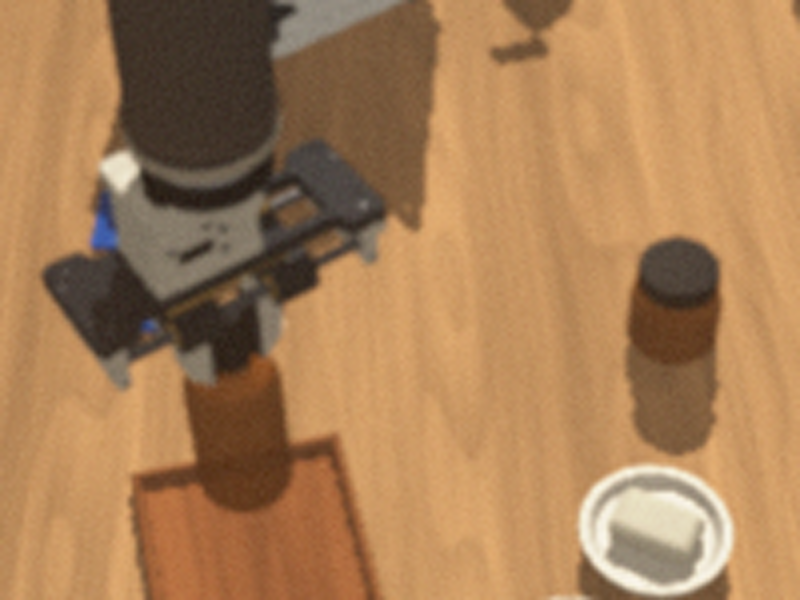

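The bottle hangs upright in the gripper, above the tray at crop (245,430). Lowering it now.

Request:
move_arm(
  series=[
    [0,0,-0.03,0,0,0],
    [0,0,-0.06,0,0,0],
    [0,0,-0.08,0,0,0],
    [0,0,-0.09,0,0,0],
    [0,0,-0.094,0,0,0],
  ],
)

```text
clock: 6.4
position: [0.4542, -0.316, 0.1315]
ee_rot: [-1.531, -2.742, -0.0]
force: [1.1, -0.4, -1.6]
width: 0.333
gripper_force: 20.0
```

Request:
move_arm(
  series=[
    [0,0,0,0,0,0],
    [0,0,-0.001,0,0,0],
    [0,0,-0.002,0,0,0],
    [0,0,-0.003,0,0,0],
    [0,0,-0.003,0,0,0],
  ],
)

```text
clock: 6.9
position: [0.4541, -0.3169, 0.1299]
ee_rot: [1.533, 2.742, 0.0]
force: [-0.0, -0.1, -1.1]
width: 0.335
gripper_force: 20.0
```

Request:
move_arm(
  series=[
    [0,0,-0.001,0,0,0],
    [0,0,-0.002,0,0,0],
    [0,0,-0.002,0,0,0],
  ],
)

```text
clock: 7.2
position: [0.4548, -0.3171, 0.1289]
ee_rot: [1.532, 2.741, 0.001]
force: [1.8, 0.1, 4.3]
width: 0.335
gripper_force: 20.0
```

Request:
move_arm(
  series=[
    [0,0,0,0,0,0],
    [0,0,0,0,0,0],
    [0,0,0,0,0,0],
    [0,0,0,0,0,0],
    [0,0,0,0,0,0],
  ],
  claw=1,
)

```text
clock: 7.7
position: [0.4539, -0.3168, 0.1282]
ee_rot: [-1.533, -2.742, -0.0]
force: [0.8, -0.0, -0.2]
width: 0.717
gripper_force: 0.0
```

Request:
move_arm(
  series=[
    [0,0,0,0,0,0],
    [0,0,0,0,0,0],
    [0,0,0,0,0,0],
    [0,0,0,0,0,0],
    [0,0,0.02,0,0,0],
  ],
)

```text
clock: 8.2
position: [0.4531, -0.3161, 0.142]
ee_rot: [-1.531, -2.74, 0.0]
force: [0.2, -0.4, 0.2]
width: 0.996
gripper_force: 0.0
```

Request:
move_arm(
  series=[
    [0,0,0.05,0,0,0],
    [0,0,0.1,0,0,0],
    [0,0,0.15,0,0,0],
    [0,0,0.2,0,0,0],
    [0,0,0.2,0,0,0],
  ],
)

```text
clock: 8.7
position: [0.4558, -0.3186, 0.2983]
ee_rot: [1.529, 2.735, 0.001]
force: [0.8, -0.6, -0.3]
width: 1.004
gripper_force: 0.0
```

```bash
python3 look.py side 300 100 360 160 s3; python3 - <<'E'
from h import *
im,d=get_image('top');np.savez('t3.npz',im=im,d=d);cn=np.array([.4268,.1406]);e=np.array([.856,.517]);n=np.array([.517,-.856])
f0=np.load('top0.npz')
for D in(f0['d'],d):
    P=cloud('top',D)[150:200,215:260].reshape(-1,3);a=(P[:,:2]-cn)@e;o=(P[:,:2]-cn)@n
    m=(P[:,2]>.19)&(P[:,2]<.225)&(o>.01)&(o<.06)&(a>.1);print(m.sum())
    for lo in(.01,.02,.03,.036): 
        k=m&(o>=lo)&(o<lo+.01);print(lo,k.sum(),a[k].mean(),a[k].min(),a[k].max(),P[k,2].mean())
    print('omax',np.sort(o[m])[-5:])
im2=np.load('s3.npz')
P=cloud('side',im2['d'])[100:160,300:360].reshape(-1,3);a=(P[:,:2]-cn)@e;o=(P[:,:2]-cn)@n
m=(P[:,2]>.13)&(P[:,2]<.2)&(o>.025)&(o<.07)&(a>.15)&(a<.25);print('side',m.sum(),a[m].mean(),np.median(a[m]),np.median(o[m]),np.ptp(a[m]),o[m].max())
# bottle in tray
hs=im.max(2);k=np.zeros((400,640),np.uint8);k[200:270,380:470]=hs[200:270,380:470]<60
P=cloud('top',d);q=P[(P[...,2]>.14)&(P[...,2]<.17)&(abs(P[...,0]-.45)<.07)&(abs(P[...,1]+.317)<.07)];print('cap',q.mean(0) if len(q) else None,len(q))
E
```

```text
10.0 [ 0.45506762 -0.31772991  0.29566702]
41
0.01 14 0.19415762552316548 0.18970030502278515 0.19811026191754527 0.20729774103077728
0.02 14 0.19454830790897248 0.19108721506739837 0.19897900415337424 0.2077960494431937
0.03 13 0.1945832493260806 0.1907902542577349 0.20057248410255357 0.20300490164134732
0.036 2 0.19499486628778828 0.19278234523196158 0.19720738734361495 0.20001682019178185
omax [0.03405717 0.03430343 0.03533507 0.03630597 0.03636031]
41
0.01 14 0.19413505598885425 0.1893068464597489 0.19910732988444146 0.20716464368817114
0.02 14 0.19384654647611907 0.18944464047931803 0.198923853883764 0.20900900306273787
0.03 13 0.19485791342159198 0.1904487464490033 0.20048450919785385 0.205016731617594
0.036 1 0.1959838087064924 0.1959838087064924 0.1959838087064924 0.20087300914998898
omax [0.03432876 0.03457336 0.03545297 0.03581225 0.03706127]
side 51 0.19465956416721894 0.19459679693718115 0.035170911645140426 0.009883127692969007 0.04180777651682318
cap [ 0.45247712 -0.31351965  0.15672   ] 113
```

View pics/s3.png

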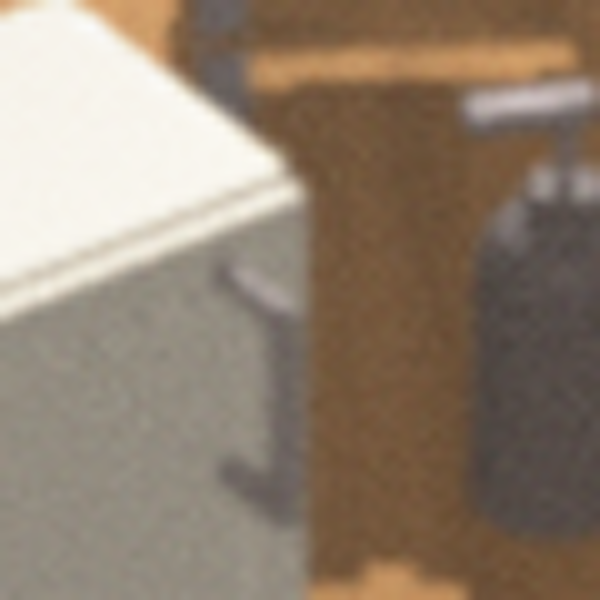

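The bar handle, stays included, spans crop (230,270) to (290,520) and matches the computed position of about (0.611, 0.212). The bottle stands in the tray. Going to the handle.

Request:
move_arm(
  series=[
    [0.01,0.035,0,0,0,0],
    [0.027,0.09,0,0,0,0],
    [0.044,0.15,0,0,0,0],
    [0.061,0.207,0,0,0,0],
    [0.078,0.265,0,0,0,0],
  ],
)

```text
clock: 9.3
position: [0.5119, -0.1161, 0.2918]
ee_rot: [-1.532, -2.74, 0.001]
force: [1.3, -0.3, -0.1]
width: 1.0
gripper_force: 0.0
```

Request:
move_arm(
  series=[
    [0.017,0.0575,0,0,0,0],
    [0.034,0.115,0,0,0,0],
    [0.051,0.1725,0,0,0,0],
    [0.068,0.23,0,0,0,0],
    [0.085,0.2875,0,0,0,0],
  ],
)

```text
clock: 9.8
position: [0.5758, 0.0993, 0.2916]
ee_rot: [-1.532, -2.741, 0.003]
force: [0.5, -0.5, 0.2]
width: 1.002
gripper_force: 0.0
```

Request:
move_arm(
  series=[
    [0.017,0.0575,0,0,0,0],
    [0.034,0.1,0,0,0,0],
    [0.045,0.14,0,0,0,0],
    [0.045,0.15,0,0,0,0],
    [0.045,0.15,0,0,0,0],
  ],
)

```text
clock: 10.3
position: [0.6091, 0.2115, 0.2911]
ee_rot: [-1.528, -2.742, 0.004]
force: [-0.0, -0.8, 1.2]
width: 1.0
gripper_force: 0.0
```

Request:
move_arm(
  series=[
    [0,0,0,0,0,0],
    [0,0,0,0,0,0],
    [0,0,0,0,0,0],
    [0,0,0,0,0,0],
  ],
)

```text
clock: 10.7
position: [0.6101, 0.2091, 0.2935]
ee_rot: [1.535, 2.741, 0.0]
force: [0.6, 0.2, -0.6]
width: 1.006
gripper_force: 0.0
```

Request:
move_arm(
  series=[
    [0.001,0.003,-0.04,0,0,0],
    [0.001,0.003,-0.08,0,0,0],
    [0.001,0.003,-0.115,0,0,0],
    [0.001,0.003,-0.14,0,0,0],
    [0.001,0.003,-0.154,0,0,0],
  ],
)

```text
clock: 11.2
position: [0.61, 0.2117, 0.1761]
ee_rot: [-1.533, -2.741, 0.003]
force: [0.5, 0.7, 0.2]
width: 1.0
gripper_force: 0.0
```

Request:
move_arm(
  series=[
    [0,0,0,0,0,0],
    [0,0,0,0,0,0],
    [0,0,0,0,0,0],
    [0,0,0,0,0,0],
    [0,0,0,0,0,0],
  ],
  claw=-1,
  squeeze=45,
)

```text
clock: 11.7
position: [0.6111, 0.2124, 0.1785]
ee_rot: [1.533, 2.742, 0.002]
force: [0.6, 0.0, -0.3]
width: 0.619
gripper_force: 0.0
```

Request:
move_arm(
  series=[
    [0,0,0,0,0,0],
    [0,0,0,0,0,0],
    [0,0,0,0,0,0],
    [0,0,0,0,0,0],
    [0,0,0,0,0,0],
  ],
)

```text
clock: 12.2
position: [0.6108, 0.2123, 0.1777]
ee_rot: [-1.533, -2.742, 0.0]
force: [-0.4, 0.7, 0.0]
width: 0.177
gripper_force: 0.0
```

Request:
move_arm(
  series=[
    [0,0,0,0,0,0],
    [0,0,0,0,0,0],
    [0,0,0,0,0,0],
    [0,0,0,0,0,0],
  ],
)

```text
clock: 12.6
position: [0.6134, 0.2137, 0.1779]
ee_rot: [1.531, 2.739, 0.007]
force: [11.0, 5.2, -8.1]
width: 0.099
gripper_force: 45.0
```

```bash
python3 - <<'E'
import numpy as np
p=np.array([.4228,.1465]);H0=np.array([.6135,.2138])
def H(t):
    t=-np.deg2rad(t);c,s=np.cos(t),np.sin(t);return p+np.array([[c,-s],[s,c]])@(H0-p)
start=np.array([.6115,.2129])
for k in range(5):
    b=start if k==0 else H(18*k)
    print(18*(k+1),H(18*k+18).round(4),[[*((H(18*k+3.6*i)-b)/.75).round(3),0,0,0,round(-3.6*i/60,3)] for i in range(1,6)])
E
```

```text
18 [0.625  0.1516] [[np.float64(0.008), np.float64(-0.015), 0, 0, 0, -0.06], [np.float64(0.012), np.float64(-0.031), 0, 0, 0, -0.12], [np.float64(0.015), np.float64(-0.048), 0, 0, 0, -0.18], [np.float64(0.017), np.float64(-0.065), 0, 0, 0, -0.24], [np.float64(0.018), np.float64(-0.082), 0, 0, 0, -0.3]]
36 [0.6166 0.0889] [[np.float64(-0.0), np.float64(-0.017), 0, 0, 0, -0.06], [np.float64(-0.001), np.float64(-0.034), 0, 0, 0, -0.12], [np.float64(-0.004), np.float64(-0.051), 0, 0, 0, -0.18], [np.float64(-0.007), np.float64(-0.067), 0, 0, 0, -0.24], [np.float64(-0.011), np.float64(-0.084), 0, 0, 0, -0.3]]
54 [0.5893 0.0318] [[np.float64(-0.005), np.float64(-0.016), 0, 0, 0, -0.06], [np.float64(-0.012), np.float64(-0.032), 0, 0, 0, -0.12], [np.float64(-0.019), np.float64(-0.047), 0, 0, 0, -0.18], [np.float64(-0.027), np.float64(-0.062), 0, 0, 0, -0.24], [np.float64(-0.036), np.float64(-0.076), 0, 0, 0, -0.3]]
72 [ 0.5457 -0.0141] [[np.float64(-0.01), np.float64(-0.014), 0, 0, 0, -0.06], [np.float64(-0.021), np.float64(-0.027), 0, 0, 0, -0.12], [np.float64(-0.033), np.float64(-0.039), 0, 0, 0, -0.18], [np.float64(-0.045), np.float64(-0.05), 0, 0, 0, -0.24], [np.float64(-0.058), np.float64(-0.061), 0, 0, 0, -0.3]]
90 [ 0.4901 -0.0442] [[np.float64(-0.014), np.float64(-0.01), 0, 0, 0, -0.06], [np.float64(-0.028), np.float64(-0.019), 0, 0, 0, -0.12], [np.float64(-0.043), np.float64(-0.027), 0, 0, 0, -0.18], [np.float64(-0.058), np.float64(-0.034), 0, 0, 0, -0.24], [np.float64(-0.074), np.float64(-0.04), 0, 0, 0, -0.3]]
```

Request:
move_arm(
  series=[
    [0.008,-0.015,0,0,0,-0.06],
    [0.012,-0.031,0,0,0,-0.12],
    [0.015,-0.048,0,0,0,-0.18],
    [0.017,-0.065,0,0,0,-0.24],
    [0.018,-0.082,0,0,0,-0.3],
  ],
)

```text
clock: 13.1
position: [0.625, 0.1509, 0.1778]
ee_rot: [1.945, 2.466, 0.002]
force: [1.4, 0.8, -0.9]
width: 0.102
gripper_force: 45.0
```

Request:
move_arm(
  series=[
    [0,0,0,0,0,0],
    [0,0,0,0,0,0],
  ],
)

```text
clock: 13.3
position: [0.6249, 0.1513, 0.1778]
ee_rot: [1.941, 2.47, 0.002]
force: [5.1, 0.9, -1.9]
width: 0.098
gripper_force: 45.0
```

Gripped and following the arc with small forces, so I'll continue.

Request:
move_arm(
  series=[
    [0,-0.017,0,0,0,-0.06],
    [-0.001,-0.034,0,0,0,-0.12],
    [-0.004,-0.051,0,0,0,-0.18],
    [-0.007,-0.067,0,0,0,-0.24],
    [-0.011,-0.084,0,0,0,-0.3],
  ],
)

```text
clock: 13.8
position: [0.6168, 0.0887, 0.1778]
ee_rot: [2.304, 2.135, 0.002]
force: [3.5, 0.7, -1.2]
width: 0.099
gripper_force: 45.0
```

Request:
move_arm(
  series=[
    [-0.005,-0.016,0,0,0,-0.06],
    [-0.012,-0.032,0,0,0,-0.12],
    [-0.019,-0.047,0,0,0,-0.18],
    [-0.027,-0.062,0,0,0,-0.24],
    [-0.036,-0.076,0,0,0,-0.3],
  ],
)

```text
clock: 14.3
position: [0.5895, 0.0314, 0.1778]
ee_rot: [2.61, 1.748, 0.002]
force: [2.6, -0.3, -1.3]
width: 0.097
gripper_force: 45.0
```

Request:
move_arm(
  series=[
    [-0.01,-0.014,0,0,0,-0.06],
    [-0.021,-0.027,0,0,0,-0.12],
    [-0.033,-0.039,0,0,0,-0.18],
    [-0.045,-0.05,0,0,0,-0.24],
    [-0.058,-0.061,0,0,0,-0.3],
  ],
)

```text
clock: 14.8
position: [0.546, -0.0146, 0.1778]
ee_rot: [2.851, 1.317, 0.001]
force: [2.7, -0.4, -1.9]
width: 0.101
gripper_force: 45.0
```

Request:
move_arm(
  series=[
    [-0.014,-0.01,0,0,0,-0.06],
    [-0.028,-0.019,0,0,0,-0.12],
    [-0.043,-0.027,0,0,0,-0.18],
    [-0.058,-0.034,0,0,0,-0.24],
    [-0.074,-0.04,0,0,0,-0.3],
  ],
)

```text
clock: 15.3
position: [0.4903, -0.045, 0.1778]
ee_rot: [3.022, 0.855, 0.001]
force: [2.9, -3.2, -3.9]
width: 0.097
gripper_force: 45.0
```

Request:
move_arm(
  series=[
    [0,0,0,0,0,0],
    [0,0,0,0,0,0],
    [0,0,0,0,0,0],
    [0,0,0,0,0,0],
    [0,0,0,0,0,0],
  ],
)

```text
clock: 15.8
position: [0.4911, -0.0446, 0.1778]
ee_rot: [3.02, 0.861, 0.001]
force: [3.4, -3.5, -5.5]
width: 0.098
gripper_force: 45.0
```

```bash
python3 look.py top 160 140 480 290 t5; python3 - <<'E'
from h import *
s=readout.observe();print(s['position'],s['ee_rot'],s['force'],s['width'],s['gripper_force'])
H=s['position'][:2];p=np.array([.4228,.1465]);r=H-p;print(np.hypot(*r),19.44-np.degrees(np.arctan2(r[1],r[0])))
P=cloud('top',np.load('t5.npz')['d']);q=P[(P[...,2]>.14)&(P[...,2]<.17)&(abs(P[...,0]-.45)<.07)&(abs(P[...,1]+.317)<.07)];print('cap',q.mean(0))
m=(P[...,2]>.212)&(P[...,2]<.226)&(P[...,0]>.4)&(P[...,0]<.56)&(P[...,1]<.13)&(P[...,1]>-.1);
q=P[m][:,:2];o=(q-[.4268,.1406])@np.array([.517,-.856]);q=q[o>.02].astype(np.float32);print(len(q));v=cv2.fitLine(q,cv2.DIST_HUBER,0,.01,.01).ravel();print(v,31.13-np.degrees(np.arctan2(v[1],v[0])))
E
```

```text
2.5 [ 0.49111061 -0.04460646  0.17779547]
[ 0.49111061 -0.04460646  0.17779547] [3.02011818e+00 8.61133288e-01 1.06130387e-03] [ 3.70405341 -4.06743194 -4.56421751] 0.0961447570283837 44.99790832400322
0.20294831336589225 89.77067440173332
cap [ 0.45252811 -0.31333456  0.1569917 ]
209
[ 0.54128337 -0.8408402   0.46664888  0.07150999] 88.35895
```

View pics/t5.png

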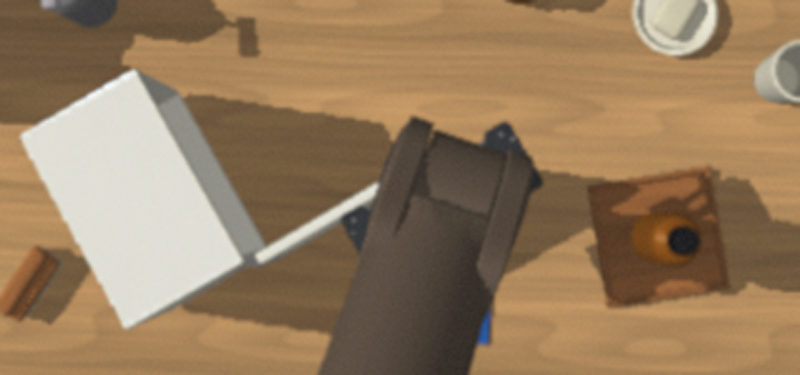

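The door stands out from the cabinet, from crop (258,258) to (378,190), at 88–90° and held. The bottle is upright in the tray at (665,240). Handing in.

```bash
python3 -c "
from h import *
print(readout.observe()['dq'].round(4)); print(ticket.sign_off())"
```

```text
[-0.0014  0.0012 -0.0012 -0.0007 -0.0016 -0.0008  0.0001]
the job is handed in; nothing more can be done
None
```

The bottle stands upright in the tray and the gripper is holding the door open at about 90° (88–90° measured); I handed the job in at about 16 s of the 64 s limit, and no verdict came back.

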